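# Put the shoe brush and the mud scraper away in their holders

### The job

The long steel shoe brush and the flat scraper are leaning on their sloping stands. Stand the brush upright in the round metal cup, handle down and bristles up, until it rests on the bottom of the cup, and slide the scraper blade down into the slot of the wooden block until it is fully home. Lower each one in by hand rather than dropping it, let go, and leave everything else on the board where it is.

Things in the scene. Friction and masses are not known exactly. Their poses are not given: they have to be found in the camera images.
- brush: Loose long shoe brush, 195 mm: round steel handle 14 mm across for the lower 157 mm, 18 mm collar, dark bristle tuft 22 mm across and 29 mm long at the end. Origin: centre of the plain handle end (foot); z runs along the handle to the bristles. It starts leaning on its stand, z up and 40 degrees from vertical; the slope supports the lower 95 mm, the rest is free all round. 80 g.
- scraper: Loose flat plastic scraper, 190 mm, 70 g. Origin: middle of the blade's free edge; z runs from blade to handle, y across the width. Blade 56 mm wide (y), 5 mm thick (x), z 0 to 78 mm; handle 26 (y) x 10 mm (x), z 82 to 190 mm. It starts leaning on its stand, z up and 40 degrees from vertical, x down into the slope; supported up to z 116 mm, the handle beyond is free.
- brush_stand: Fixed grey stand with a narrow sloping channel in which the brush leans. Foot plate 130 (x) x 70 mm; origin under its centre; the slope rises towards its +x. The brush's foot rests at x -45 mm, height 26 mm; the slope's top is about 100 mm high.
- scraper_stand: Fixed grey stand with a wide sloping channel in which the scraper leans. Foot plate 130 (x) x 80 mm; origin under its centre; the slope rises towards its +x. The blade's edge rests at x -45 mm, height 26 mm; the slope's top is about 115 mm high.
- cup: Fixed upright round steel cup, 90 mm high, outside diameter 33 mm, inside diameter 26 mm, on a flange 66 mm across; origin under its centre, z up.
- cup_floor (a point): Centre of the cup's inner floor, 6 mm above the board; the mouth is 84 mm above this point.
- block: Fixed wooden block 60 (x) x 110 (y) x 70 mm high with one slot in its top, 11 mm wide (x), 65 mm long (y), 60 mm deep, bevelled 2 mm at the mouth; origin under its centre, z up.
- slot_floor (a point): Centre of the slot's bottom, 10 mm above the board; the mouth is 60 mm above this point.
- basket: Bystander: open red plastic basket, 170 x 220 x 90 mm high; origin under its centre.
- jar: Bystander: glass jar closed with a wire clamp lid, 80 mm across, 126 mm high; origin under its centre.
- tin_a: Bystander: low round polish tin, 68 mm across, 26 mm high; origin under its centre.
- tin_b: Bystander: second low round polish tin, 68 mm across, 26 mm high; origin under its centre.
- block_brush: Bystander: wooden block brush lying bristles down, 50 x 150 (its y) x 45 mm high; origin under its centre.
- shoehorn: Bystander: flat metal shoehorn lying on the board, about 195 mm long along its x, 36 mm wide, 6 mm thick; origin under the middle of its handle.
Things that resemble listed ones, but are neither listed nor needed, are in the scene too. Of the things like the scraper, leave any that is red; of the rest the smaller one is meant.

How it is judged:
By the outcome, as a careful person would: the job done as asked, in the order asked, and still so for the second after the job is handed in, with the robot touching nothing.
It also fails if it takes over 72 s, if anything falls off the work surface, if the arm or the gripper's body presses on something with over 40 N, if the wrist force passes 120 N, or if a joint passes its speed limit or range.

### The arm

A 6-joint arm with a two-finger parallel gripper is mounted at the origin on the work surface. World frame = base frame: x ahead of the robot, y to its left, z up, the work surface at z = 0. Lengths are in m, angles in rad, forces in N, time in s.
With the tool pointing down it reaches from about 0.275 to 0.825 m from the base axis. Payload 4.9 kg.
Tool frame: the origin (TCP) lies at the very end of the fingers, on their centre line; the grasp point (between the pads) lies 19 mm behind it (pinch_z is the distance from the TCP to the grasp point, in m); z points along the fingers, y is the line along which they close (so a half turn about z gives the same grasp; the last joint's range is limited). The gripper opens to 85 mm and grips with 20 to 120 N. Pads are 22 mm wide; open, the fingers measure 114 mm over their backs; the gripper's body (76 mm by 85 mm) begins 54 mm behind the grasp point. The pads swing forward as they close: fully open they stand 13 mm farther back than shut.
Start: joints at [1.003, 0.326, -0.193, 1.052, 0, 1.437], TCP at [0.231, 0.499, 0.231] pointing down, gripper open.
Joint ranges: [-2.65, 2.65], [-0.97, 1.79], [-1.3, 1.35], [-1.93, 2.1], [-1.47, 1.37], [-3.14, 3.14]. Speed limits (rad/s): [2.57, 2.57, 3.14, 3.14, 3.14, 3.14].

### API

Orientations are given as a rotation vector (axis times angle).
In Python, from rig import get_obs, capture, camera_params, job_done, pinch_z gives the robot as it stands. The module is installed in compiled form; this text tells all that it offers.
- The arm moves only by the shell command python3 -m pendant 'ROWS'. ROWS is a JSON object of lists of equal length, an entry for each row: "angular": the turn, a rotation vector about the world's x, y, z in degrees, a list of three; "dp": the shift along the world's x, y, z in m, a list of three; "fingers": the opening, from -1 (shut) to 1 (fully open). In form: {"angular": [[rx, ry, rz], ...], "dp": [[x, y, z], ...], "fingers": [fingers, ...]}. A call has 1 to 12 rows; each row shifts and turns the commanded pose from where the row before left it; what a row does not reach is not made up. A row lasts 1/12 s, in which the tool goes at most 41.7 mm and 7.16 degrees, less where a joint would pass 70% of its speed; a pose out of reach is approached as far as the arm can. A call is refused whole if a number of a shift passes 0.0417 or a number of a turn 7.16, either way. A call with a gripper value outside its range is refused whole. The fingers move at their own pace and stop on an object; the grip force is fixed at half the most. Time passes only in rows, so rows that do not move let the fingers close. It gives the time, the measured TCP pose, the force, the opening and the grip force at its end, in the units of the state.
- get_obs(): the state, without advancing time (a new reading comes with each control period).
- capture(name): name is "scene" or "top" or "wrist"; returns the picture (384x512x3 uint8, red, green, blue); there is no depth.
- camera_params(name): a dict with "fx", "fy", "cx", "cy" (pixels), "k1" (the pictures are not rectified: a ray, as slopes to the right and down, at radius r is drawn at 1 + k1 r^2 times it, then the intrinsics apply), "rvec" (rotation vector, rad) and "tvec" (3), from world to camera coordinates, as OpenCV has them; the wrist camera has in their place "hand_eye" (4x4, takes a point from camera to tool coordinates, whose origin is the TCP and whose axes are the flange's). Camera axes: x right, y down, z forward; pixel columns grow to the right and rows downward; lengths in m; the calibration is good to about 2 mm. A picture is of the moment at which its call begins: read the wrist's pose just before it. camera_params takes no time and is no camera call.
- job_done(): hands the job in; it is judged then, once.
The state is a dict: "time": time; "qpos": joint angles; "qvel": joint speeds; "joint_efforts": joint torques, N m; "position": TCP position; "eef_rot": TCP orientation; "wrist_force": force on the tool from outside, world axes, zero at the start; "moment": the same for the moment, N m; "grip_width": finger opening in m; "grasp_force": force on a finger pad.
Only numpy, scipy, OpenCV 4.12 (cv2) and the standard library are available. Lean on these libraries where they do the work, as an engineer would, in place of code of your own. Each camera call takes 0.05 s, during which the arm holds its last target. There are 200 camera calls.

## Working session

There is one attempt and no reset: what is moved stays moved. The work goes in short steps, Python scripts to look and compute and a shell command to move; the robot and the scene stay as the last step left them, time stands still between calls to the robot, and variables do not carry over. Pictures are saved under pics/ and viewed, at most 10 in all, crops included, and the job is handed in when it is done.

```bash
mkdir -p pics; python3 - <<'E'
from rig import *
import cv2,numpy as np
for n in ["scene","top"]:
    im=capture(n); cv2.imwrite(f"pics/{n}0.png",cv2.resize(im[:,:,::-1],(800,600),interpolation=cv2.INTER_CUBIC)); np.save(f"{n}0.npy",im)
    print(n,camera_params(n))
print(camera_params("wrist"),pinch_z); print(get_obs())
E
```

```text
scene {'fx': 414.53341847017987, 'fy': 414.53341847017987, 'cx': 260.8335122938886, 'cy': 192.31422764051982, 'k1': -0.04543093230856314, 'rvec': array([ 0.79390778,  2.63635492, -1.04731935]), 'tvec': array([ 0.38537355, -0.22199251,  1.68930354])}
top {'fx': 465.34127155935346, 'fy': 465.34127155935346, 'cx': 254.56497103417155, 'cy': 194.89004592594955, 'k1': 0.027224453466522823, 'rvec': array([ 2.10347905, -2.13357951,  0.21342056]), 'tvec': array([0.08233649, 0.52746144, 1.18756735])}
{'fx': 312.0558075794632, 'fy': 312.0558075794632, 'cx': 257.5502389282787, 'cy': 186.59796076224407, 'k1': -0.01773089238970026, 'hand_eye': array([[ 4.01708855e-04, -9.59614146e-01, -2.81319267e-01,
         7.19793387e-02],
       [ 9.99999546e-01,  1.42500563e-04,  9.41859117e-04,
        -1.59104160e-04],
       [-8.63733178e-04, -2.81319518e-01,  9.59613767e-01,
        -1.42204668e-01],
       [ 0.00000000e+00,  0.00000000e+00,  0.00000000e+00,
         1.00000000e+00]])} 0.0187
{'time': 0.1, 'qpos': array([ 1.00281006e+00,  3.26862468e-01, -1.93491897e-01,  1.05199829e+00,
       -1.11152908e-05,  1.43656689e+00]), 'qvel': array([ 0.00211048, -0.00103578,  0.00309128,  0.00124986,  0.00029332,
       -0.00157736]), 'joint_efforts': array([ 5.28912497e-04, -4.44238150e+01,  2.63038731e+01,  7.83533760e-03,
       -1.42866484e-04,  3.97932865e-06]), 'position': array([0.23087816, 0.4986167 , 0.23058107]), 'eef_rot': array([-6.75901752e-01, -3.06748407e+00,  2.30115327e-03]), 'wrist_force': array([-0.0141629 ,  0.37072718, -0.34349811]), 'moment': array([-0.00353569,  0.02276761,  0.03168926]), 'grasp_force': 0.0, 'grip_width': 0.08529855895483152}
```

View pics/scene0.png

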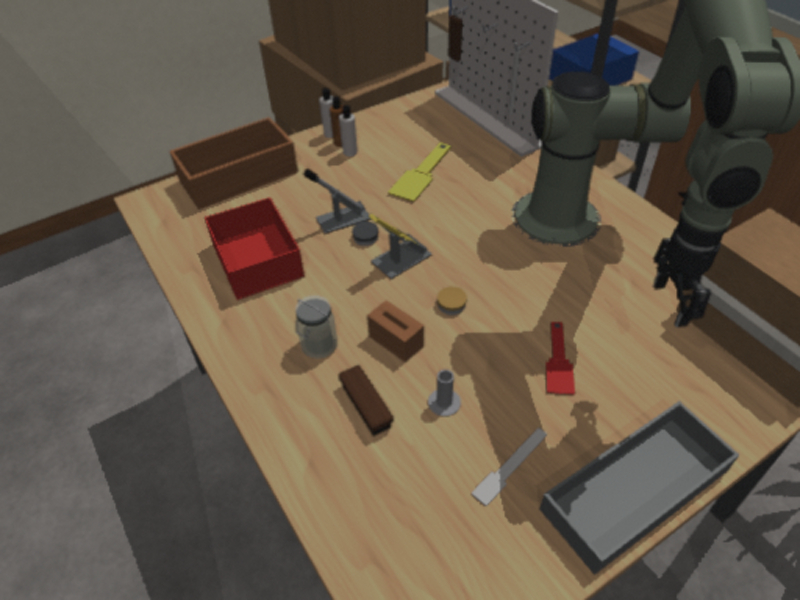

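View pics/top0.png

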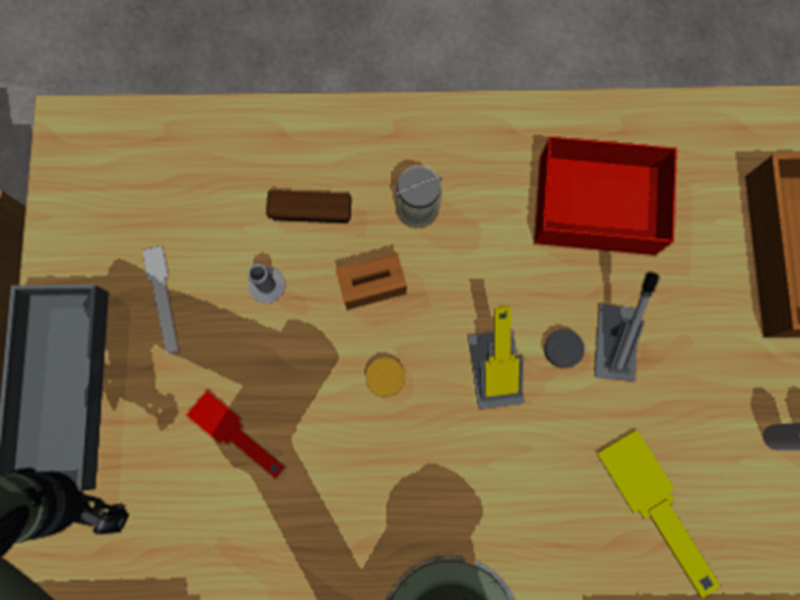

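The top view (800 px picture) shows the brush on its stand at (628,330). Three things could be the scraper: the yellow one on a stand at (500,355), a red one at (235,430), and a larger yellow one flat at (660,510). I choose the yellow one on the stand because it is the smaller non-red one. The cup is at (265,278) and the block at (371,280). Next I'll take close crops.

```bash
python3 - <<'E'
import cv2,numpy as np
def tile(n,cs):
    im=np.load(f"{n}0.npy")[:,:,::-1]; t=[]
    for (u,v) in cs:
        c=cv2.resize(im[v-30:v+30,u-40:u+40],(400,300),interpolation=cv2.INTER_CUBIC)
        c=cv2.convertScaleAbs(c,alpha=1.5)
        for k in range(0,400,50): cv2.line(c,(k,0),(k,5),(255,255,255),1)
        for k in range(0,300,50): cv2.line(c,(0,k),(5,k),(255,255,255),1)
        t.append(c)
    cv2.imwrite(f"pics/{n}1.png",np.vstack([np.hstack(t[:2]),np.hstack(t[2:])]))
tile("top",[(170,179),(237,179),(319,227),(400,208)])
tile("scene",[(285,251),(253,211),(256,154),(218,131)])
E
```

```text
(no output)
```

View pics/top1.png

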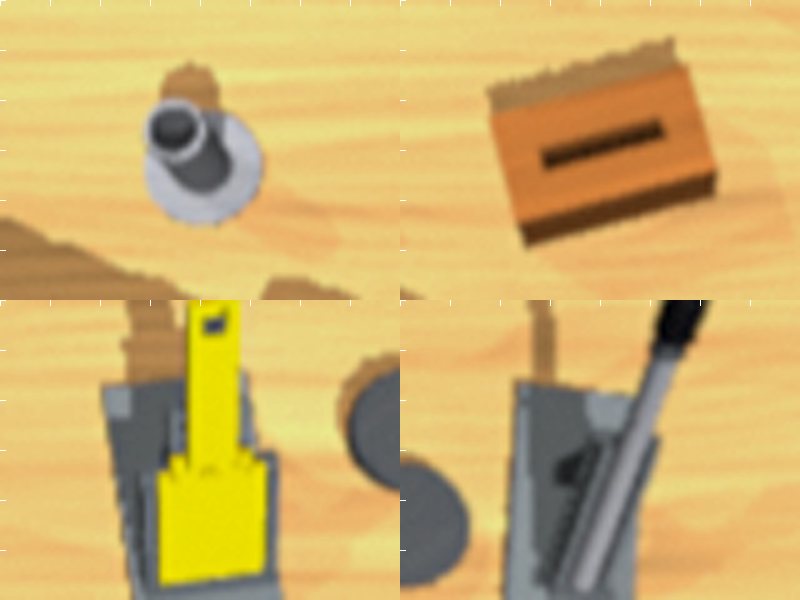

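View pics/scene1.png

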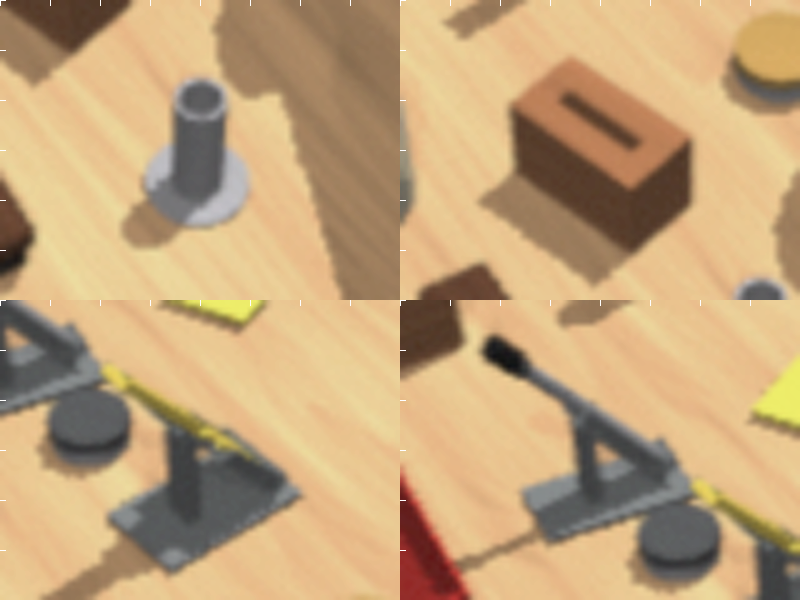

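The crops show the following positions (tile coordinates):

| Item | Top crop | Scene crop |
|---|---|---|
| Cup mouth | (175,131) | (200,100) |
| Slot | ends (143,160) and (263,129) | centre (199,121) |
| Yellow stand scraper | blade corners (160,285) and (264,274) | handle end (110,72) |
| Brush collar/tuft edge | (268,50) | (123,65) |

The yellow scraper on the stand is confirmed as the right one.

```bash
cat > h.py <<'E'
import numpy as np, cv2
from rig import *
from scipy.spatial.transform import Rotation as R
def ray(n,uv,obs=None):
    p=camera_params(n); K=np.array([[p['fx'],0,p['cx']],[0,p['fy'],p['cy']],[0,0,1]])
    s=cv2.undistortPoints(np.array([[uv]],float),K,np.array([p['k1'],0,0,0.]))[0,0]
    d=np.array([s[0],s[1],1.])
    if n=="wrist":
        T=np.eye(4);T[:3,:3]=R.from_rotvec(obs['eef_rot']).as_matrix();T[:3,3]=obs['position'];T=T@p['hand_eye']
        o,d=T[:3,3],T[:3,:3]@d
    else:
        Rm=R.from_rotvec(p['rvec']).as_matrix(); o=-Rm.T@p['tvec']; d=Rm.T@d
    return o,d/np.linalg.norm(d)
def tri(rays):
    A=sum(np.eye(3)-np.outer(d,d) for o,d in rays); b=sum((np.eye(3)-np.outer(d,d))@o for o,d in rays)
    x=np.linalg.solve(A,b); return x,[1e3*np.linalg.norm((np.eye(3)-np.outer(d,d))@(x-o)) for o,d in rays]
def atz(r,z): o,d=r; return o+d*(z-o[2])/d[2]
def line(planes): # each plane: two rays of one camera
    ns=[np.cross(a[1],b[1]) for a,b in planes]; d=np.cross(*ns); d/=np.linalg.norm(d); d*=np.sign(d[2])
    x=np.linalg.lstsq(np.array(ns),np.array([n@p[0][0] for n,p in zip(ns,planes)]),rcond=None)[0]; return x,d
def proj(n,P,obs=None):
    p=camera_params(n)
    if n=="wrist":
        T=np.eye(4);T[:3,:3]=R.from_rotvec(obs['eef_rot']).as_matrix();T[:3,3]=obs['position'];T=np.linalg.inv(T@p['hand_eye']);c=T[:3,:3]@P+T[:3,3]
    else: c=R.from_rotvec(p['rvec']).apply(P)+p['tvec']
    s=c[:2]/c[2]; s=s*(1+p['k1']*s@s); return np.array([p['fx']*s[0]+p['cx'],p['fy']*s[1]+p['cy']])
E
python3 - <<'E'
from h import *
np.set_printoptions(precision=4,suppress=True)
C={"top":[(170,179),(237,179),(319,227),(400,208)],"scene":[(285,251),(253,211),(256,154),(218,131)]}
def r(n,t,c): u,v=C[n][t]; return ray(n,(u-40+(c[0]+.5)/5-.5, v-30+(c[1]+.5)/5-.5))
print("cup",tri([r("top",0,(175,131)),r("scene",0,(200,100))]))
print("cup base",atz(r("top",0,(204,165)),0.003))
print("slot",tri([r("top",1,(203,144.5)),r("scene",1,(199,121))]))
a,b=[atz(r("top",1,c),.07) for c in[(143,160),(263,129)]]; print("slot ends",a,b,np.degrees(np.arctan2(*(b-a)[[1,0]])))
ct=[(90,115),(288,65),(317,172),(123,222)]; cs=[(290,138),(230,190),(112,107),(170,57)]
q=np.array([atz(r("top",1,c),.07) for c in ct]);print("blk",q.mean(0)); print(q)
q=np.array([atz(r("scene",1,c),.07) for c in cs]);print("blk sc",q.mean(0)); print(q)
print("junction",tri([r("top",3,(268,50)),r("scene",3,(123,65))]))
x,d=line([(r("top",3,(185,285)),r("top",3,(268,50))),(r("scene",3,(105,53)),r("scene",3,(230,145)))])
print("brush line",d,np.degrees(np.arccos(d[2])), [x+d*(z-x[2])/d[2] for z in(.03,.15)])
print("scr hole",tri([r("top",2,(215,25)),r("scene",2,(115,75))]))
print("blade edge",[atz(r("top",2,c),.026) for c in[(160,285),(264,274)]])
print("scr stand base z~.004", )
E
```

```text
cup (array([0.578 , 0.31  , 0.0847]), [np.float64(1.2089452689454923), np.float64(1.2089452689453644)])
cup base [0.5795 0.3085 0.003 ]
slot (array([0.5728, 0.1211, 0.0653]), [np.float64(1.1634211307524165), np.float64(1.1634211307525042)])
slot ends [0.5646 0.1519 0.07  ] [0.5806 0.0883 0.07  ] -75.90406770695516
blk [0.5733 0.1193 0.07  ]
[[0.5895 0.18   0.07  ]
 [0.6155 0.0746 0.07  ]
 [0.5568 0.0601 0.07  ]
 [0.5313 0.1625 0.07  ]]
blk sc [0.5742 0.1265 0.07  ]
[[0.533  0.171  0.07  ]
 [0.589  0.1859 0.07  ]
 [0.6152 0.0831 0.07  ]
 [0.5596 0.0661 0.07  ]]
junction (array([ 0.521 , -0.3136,  0.1478]), [np.float64(1.5272809499122735), np.float64(1.527280949912526)])
brush line [ 0.5971 -0.0458  0.8008] 36.78974688422886 [array([ 0.4336, -0.3076,  0.03  ]), array([ 0.5231, -0.3145,  0.15  ])]
scr hole (array([ 0.4896, -0.0879,  0.1631]), [np.float64(2.5019821976013596), np.float64(2.5019821976014347)])
blade edge [array([ 0.3729, -0.0717,  0.026 ]), array([ 0.378 , -0.1271,  0.026 ])]
scr stand base z~.004
```

```bash
python3 -m pendant '{"angular":[[0,0,0],[0,0,0],[0,0,0],[0,0,1],[0,0,1],[0,0,1],[0,0,1],[0,0,1],[0,0,1],[0,0,1],[0,0,1],[0,0,1]],"dp":[[0,0,0.02],[0,0,0.04],[0,0,0.04],[0.006,-0.018,0],[0.0115,-0.037,0],[0.0115,-0.037,0],[0.0115,-0.037,0],[0.0115,-0.037,0],[0.0115,-0.037,0],[0.0115,-0.037,0],[0.0115,-0.037,0],[0.0115,-0.037,0]],"fingers":[1,1,1,1,1,1,1,1,1,1,1,1]}'; python3 -c "
from rig import *;print(get_obs()['qpos'])"
```

```text
time: 1.1
position: [0.3289, 0.1833, 0.3311]
eef_rot: [-0.431, -3.112, 0.0]
wrist_force: [1.2, 0.4, 1.2]
grip_width: 0.0854
grasp_force: 0.0
[ 3.11799690e-01 -5.82626275e-02 -3.88767349e-01  1.24032673e+00
 -6.30612438e-05  5.86986502e-01]
```

```bash
python3 -m pendant '{"angular":[[0,0,1],[0,0,1],[0,0,1],[0,0,1],[0,0,1],[0,0,1],[0,0,1],[0,0,1],[0,0,1],[0,0,1],[0,0,1],[0,0,0.5]],"dp":[[0.0115,-0.037,0],[0.0115,-0.037,0],[0.0115,-0.037,0],[0.0115,-0.037,0],[0.0115,-0.037,0],[0.0115,-0.037,0],[0.0115,-0.037,0],[0.0115,-0.037,0],[0.0115,-0.037,0],[0.0115,-0.037,0],[0.0115,-0.037,0],[0.0115,-0.037,0]],"fingers":[1,1,1,1,1,1,1,1,1,1,1,1]}' && python3 -m pendant '{"angular":[[-0.2,-2.5,0],[-0.2,-2.5,0],[-0.2,-2.5,0],[-0.2,-2.5,0],[0,0,0],[0,0,0]],"dp":[[0.013,-0.045,-0.02],[0,0,-0.035],[0,0,-0.035],[0,0,-0.018],[0,0,0],[0,0,0]],"fingers":[1,1,1,1,1,1]}'; python3 -m pendant '{"angular":[[-0.2,-2.5,0],[-0.2,-2.5,0],[-0.2,-2.5,0],[-0.2,-2.5,0],[0,0,0],[0,0,0]],"dp":[[0.013,-0.040,-0.02],[0,-0.005,-0.035],[0,0,-0.035],[0,0,-0.018],[0,0,0],[0,0,0]],"fingers":[1,1,1,1,1,1]}'
python3 - <<'E'
from h import *
o=get_obs(); im=capture("wrist"); print(o['position'],o['eef_rot'],R.from_rotvec(o['eef_rot']).as_matrix(),o['qpos'])
np.save("w1.npy",im); np.save("w1o.npy",o)
cv2.imwrite("pics/w1.png",cv2.convertScaleAbs(cv2.resize(im[:,:,::-1],(800,600),interpolation=cv2.INTER_CUBIC),alpha=1.5))
E
```

```text
time: 2.1
position: [0.4671, -0.2608, 0.3308]
eef_rot: [-0.119, -3.139, -0.001]
wrist_force: [0.5, 0.5, 1.0]
grip_width: 0.0854
grasp_force: 0.0
time: 2.6
position: [0.4776, -0.299, 0.2246]
eef_rot: [0.114, 2.968, -0.008]
wrist_force: [0.6, 0.2, 1.7]
grip_width: 0.0857
grasp_force: 0.0
[ 0.47756769 -0.29904195  0.22460554] [ 0.11422245  2.96750366 -0.00792128] [[-0.98232787  0.07675763  0.17070507]
 [ 0.0758452   0.99704895 -0.01186994]
 [-0.17111241  0.00128699 -0.98525067]] [-0.74915557  0.24786905 -0.33376429  0.85489847  0.10777024 -0.66495864]out of range; nothing moved
```

View pics/w1.png

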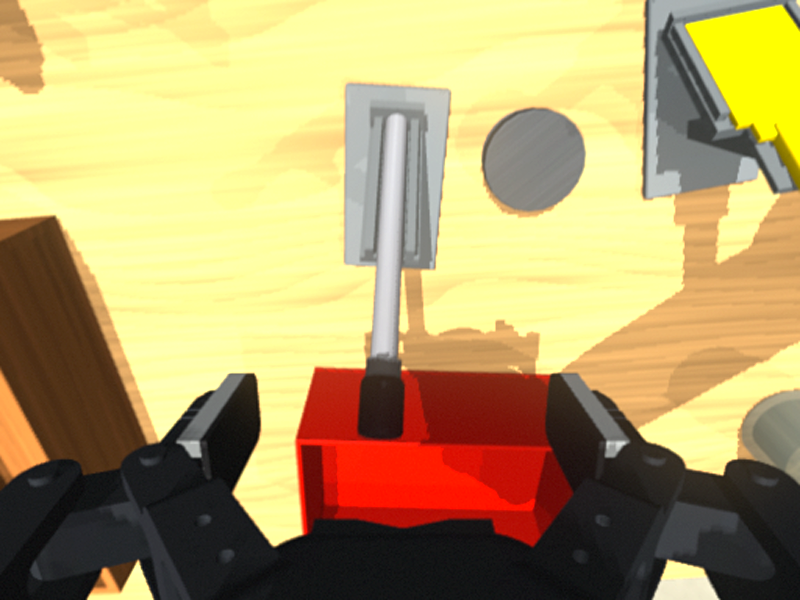

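The wrist view shows the brush with its foot at about (396,118), the handle/collar edge at (384,358) and the tuft down to (381,435). The fingers are centred at about column 405, so the hand has to shift roughly 10 mm in -y.

```bash
python3 - <<'E'
from h import *
np.set_printoptions(precision=4,suppress=True)
o=np.load("w1o.npy",allow_pickle=True).item()
w=lambda c: ray("wrist",((c[0]+.5)*.64-.5,(c[1]+.5)*.64-.5),o)
t=lambda c: ray("top",(360+(c[0]+.5)/5-.5,178+(c[1]+.5)/5-.5))
s=lambda c: ray("scene",(178+(c[0]+.5)/5-.5,101+(c[1]+.5)/5-.5))
W=(w((396,120)),w((384.5,357))); T=(t((187,280)),t((267,60))); S=(s((105,54)),s((170,97)))
for n,p in (("WT",(W,T)),("WS",(W,S)),("TS",(T,S))):
    x,d=line(p); print(n,d,np.degrees(np.arccos(d[2])),np.degrees(np.arctan2(d[1],d[0])),[x+d*(z-x[2])/d[2] for z in(.03,.12,.15)])
print("157?",tri([W[1],t((267,52))]),tri([W[1],s((127,68))]))
print("foot",tri([W[0],T[0]]))
print("stand far/near corners",[atz(w(c),.006) for c in[(348,85),(449,90),(345,264),(434,268)]])
E
```

```text
WT [ 0.6429 -0.0833  0.7614] 40.41159911044406 -7.3803478491751955 [array([ 0.4081, -0.2967,  0.03  ]), array([ 0.4841, -0.3065,  0.12  ]), array([ 0.5094, -0.3098,  0.15  ])]
WS [ 0.632  -0.0818  0.7706] 39.590197779944084 -7.3725171512732235 [array([ 0.4242, -0.2988,  0.03  ]), array([ 0.498 , -0.3084,  0.12  ]), array([ 0.5226, -0.3116,  0.15  ])]
TS [ 0.6316 -0.0757  0.7716] 39.50118611390835 -6.830538806482719 [array([ 0.4252, -0.3042,  0.03  ]), array([ 0.4989, -0.313 ,  0.12  ]), array([ 0.5235, -0.3159,  0.15  ])]
157? (array([ 0.5204, -0.3126,  0.147 ]), [np.float64(1.849285387533444), np.float64(1.849285387533558)]) (array([ 0.5188, -0.3105,  0.1459]), [np.float64(1.0337465973590791), np.float64(1.0337465973590283)])
foot (array([ 0.4196, -0.298 ,  0.0459]), [np.float64(1.1886510551237655), np.float64(1.1886510551238103)])
stand far/near corners [array([ 0.3988, -0.3284,  0.006 ]), array([ 0.407 , -0.2624,  0.006 ]), array([ 0.5253, -0.3466,  0.006 ]), array([ 0.534 , -0.2784,  0.006 ])]
```

```bash
python3 -m pendant '{"angular":[[0,0,-1.5],[0,0,-1.5],[0,0,0],[0,0,0],[0,0,0],[0,0,0],[0,0,0],[0,0,0],[0,0,0]],"dp":[[0.005,-0.0045,0],[0.005,-0.0045,0],[0.002,0,-0.0115],[0.004,-0.0005,-0.024],[0.004,-0.0005,-0.024],[0.004,-0.0005,-0.024],[0.004,-0.0005,-0.02],[0.002,-0.0005,-0.012],[0,0,0]],"fingers":[1,1,1,1,1,1,1,1,1]}'
python3 - <<'E'
from h import *
o=get_obs(); im=capture("wrist"); print(o['position'],R.from_rotvec(o['eef_rot']).as_matrix()[:,2])
np.save("w2.npy",im); np.save("w2o.npy",o)
P=np.array([.504,-.310,.128]);a=np.array([.638,-.08,.766]); print([proj("wrist",P+a*k,o) for k in(-.1,0,.025,.034,.06)])
cv2.imwrite("pics/w2.png",cv2.convertScaleAbs(im[:,:,::-1],alpha=1.5))
E
```

```text
time: 3.4
position: [0.5101, -0.3113, 0.1094]
eef_rot: [0.189, 2.962, -0.017]
wrist_force: [-0.5, 0.6, -0.6]
grip_width: 0.0854
grasp_force: 0.0
[ 0.51005015 -0.31125912  0.1093507 ] [ 0.17187757 -0.02248153 -0.98486176]
[array([257.93198732,  81.74074304]), array([258.43886349, 258.89392679]), array([258.61287332, 320.35269132]), array([258.68175141, 344.7750343 ]), array([258.90201806, 423.25763739])]
```

View pics/w2.png

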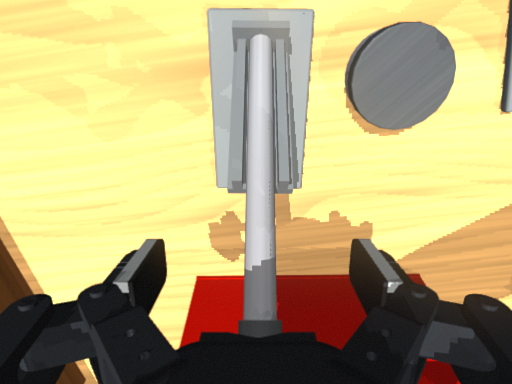

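The handle sits centred between the fingers at column 259. The collar edge is at row 320, which matches the prediction. I'll close the gripper now.

```bash
python3 -m pendant '{"angular":[[0,0,0],[0,0,0],[0,0,0],[0,0,0],[0,0,0],[0,0,0],[0,0,0],[0,0,0],[0,0,0],[0,0,0]],"dp":[[0,0,0],[0,0,0],[0,0,0],[0,0,0],[0,0,0],[0,0,0],[0,0,0],[0,0,0],[0,0,0],[0,0,0]],"fingers":[-1,-1,-1,-1,-1,-1,-1,-1,-1,-1]}'
```

```text
time: 4.28
position: [0.5092, -0.3113, 0.1104]
eef_rot: [0.19, 2.96, -0.018]
wrist_force: [-0.5, 1.2, 4.7]
grip_width: 0.0121
grasp_force: 58.4
```

```bash
python3 -m pendant '{"angular":[[0,0,0],[0,0,0],[0,0,0],[0,0,0],[0,0,0],[0,0,0],[-0.6,-5,0],[-0.6,-5,0],[-0.6,-5,0],[-0.6,-5,0],[-0.6,-5,0],[-0.6,-5,0]],"dp":[[0,0,0.01],[0,0,0.02],[0,0,0.035],[0,0,0.035],[0,0,0.035],[0,0,0.035],[0,0,0.035],[0,0.015,0.025],[0.002,0.025,0.01],[0.003,0.03,0],[0.004,0.035,0],[0.004,0.035,0]],"fingers":[-1,-1,-1,-1,-1,-1,-1,-1,-1,-1,-1,-1]}' && python3 -m pendant '{"angular":[[-0.6,-5,0],[-0.6,-5,0],[0,0,2.5],[0,0,2.5],[0,0,2.5],[0,0,2.5],[0,0,2.5],[0,0,2.5],[0,0,2.5],[0,0,2.5],[0,0,2.5],[0,0,2.5]],"dp":[[0.005,0.035,0],[0.005,0.035,0],[0.006,0.035,0],[0.006,0.035,0],[0.006,0.035,0],[0.006,0.035,0],[0.006,0.035,0],[0.006,0.035,0],[0.006,0.035,0],[0.006,0.035,0],[0.006,0.035,0],[0.006,0.035,0]],"fingers":[-1,-1,-1,-1,-1,-1,-1,-1,-1,-1,-1,-1]}'; python3 -c "
from h import *
o=get_obs();print(o['qpos'],R.from_rotvec(o['eef_rot']).as_matrix()[:,2])"
```

```text
time: 5.28
position: [0.5212, -0.1704, 0.3506]
eef_rot: [0.159, 2.43, -0.053]
wrist_force: [1.0, 1.0, -0.7]
grip_width: 0.0122
grasp_force: 58.4
time: 6.28
position: [0.5912, 0.2505, 0.3496]
eef_rot: [-0.35, 2.243, 0.171]
wrist_force: [-0.2, -0.1, -1.4]
grip_width: 0.0122
grasp_force: 58.6
[ 0.2685694  -0.07996137 -0.75990661  0.01435045  0.03633642 -0.02384396] [ 0.73082587  0.23881601 -0.63942197]
```

```bash
python3 -m pendant '{"angular":[[0,0,0],[0,0,0],[0,0,0],[0,0,0],[0,0,0]],"dp":[[0,0.03,-0.02],[0,0.02,-0.03],[0,0.011,-0.03],[0,0,0],[0,0,0]],"fingers":[-1,-1,-1,-1,-1]}'
python3 - <<'E'
from h import *
o=get_obs(); A=capture("top"); B=capture("scene"); W=capture("wrist"); print(o['position'],R.from_rotvec(o['eef_rot']).as_matrix())
np.savez("c3.npz",A=A,B=B,W=W); np.save("c3o.npy",o)
G=o['position']-.019*R.from_rotvec(o['eef_rot']).as_matrix()[:,2]
for n in("top","scene"): print(n,[proj(n,G+np.array([0,0,k]),o).round(1) for k in(.061,.025,0,-.134)])
c=lambda im,n:(lambda p:cv2.resize(im[int(p[1])-45:int(p[1])+45,int(p[0])-40:int(p[0])+40,::-1],(400,450),interpolation=cv2.INTER_CUBIC))(proj(n,G+np.array([0,0,-.06]),o).round())
for n in("top","scene"): print(n,"crop origin",proj(n,G+np.array([0,0,-.06]),o).round()-[40,45])
cv2.imwrite("pics/c3.png",cv2.convertScaleAbs(np.hstack([c(A,"top"),c(B,"scene")]),alpha=1.5))
E
```

```text
time: 6.7
position: [0.5901, 0.3095, 0.2668]
eef_rot: [-0.35, 2.248, 0.169]
wrist_force: [-0.2, 0.7, -0.1]
grip_width: 0.0121
grasp_force: 58.6
[0.59010369 0.30954975 0.26679212] [[-0.61351809 -0.30548847  0.72819801]
 [-0.19343221  0.95218637  0.23648485]
 [-0.76562362  0.00423078 -0.64327488]]
top [array([143.4, 146.6]), array([147.3, 151.6]), array([149.8, 154.8]), array([161.7, 170. ])]
scene [array([286.2, 179. ]), array([285.8, 188.7]), array([285.5, 195.2]), array([284.2, 226.7])]
top crop origin [115. 117.]
scene crop origin [245. 165.]
```

View pics/c3.png

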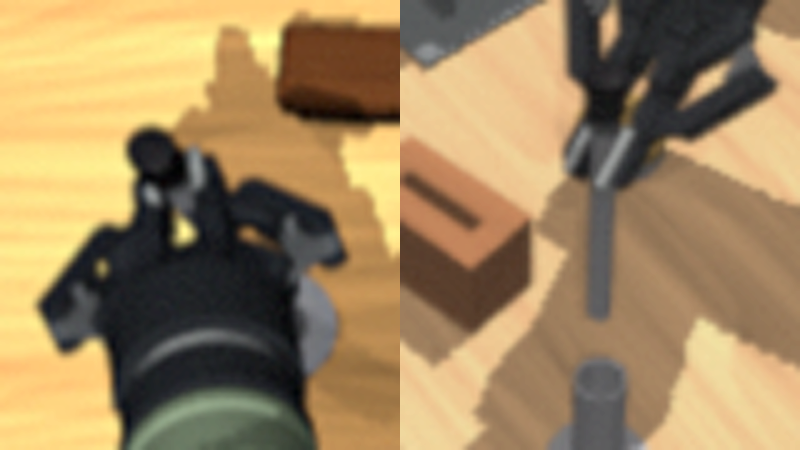

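The scene crop shows the brush upright, with its foot at (198,318) directly above the cup mouth at (200,378). The top crop shows the tuft at (152,150). I'll correct by +2 mm in x and +4.5 mm in y, lower to just above the mouth and look with the wrist camera.

```bash
python3 -m pendant '{"angular":[[0,0,0],[0,0,0],[0,0,0],[0,0,0],[0,0,0]],"dp":[[0.002,0.0045,-0.015],[0,0,-0.02],[0,0,-0.007],[0,0,0],[0,0,0]],"fingers":[-1,-1,-1,-1,-1]}'
python3 - <<'E'
from h import *
np.set_printoptions(precision=4,suppress=True)
o=get_obs(); W=capture("wrist"); print(o['position'])
np.save("c4.npy",W); np.save("c4o.npy",o)
G=o['position']-.019*R.from_rotvec(o['eef_rot']).as_matrix()[:,2]
print("G",G,"foot px",proj("wrist",G-[0,0,.134],o),"mid",proj("wrist",G-[0,0,.06],o),"mouth",proj("wrist",np.array([.5785,.3095,.09]),o))
cv2.imwrite("pics/c4.png",cv2.convertScaleAbs(cv2.resize(W[:,:,::-1],(800,600)),alpha=1.5))
E
```

```text
time: 7.27
position: [0.5945, 0.3138, 0.2292]
eef_rot: [-0.346, 2.241, 0.17]
wrist_force: [0.9, -0.0, -0.8]
grip_width: 0.012
grasp_force: 58.6
[0.5945 0.3138 0.2292]
G [0.5805 0.3093 0.2413] foot px [255.9011  42.7873] mid [256.5231 146.8489] mouth [257.0891  20.4655]
```

View pics/c4.png

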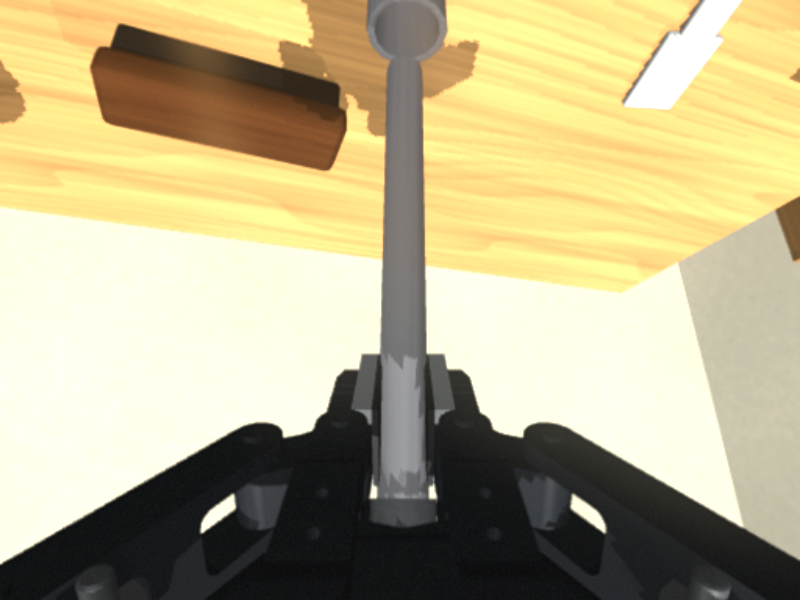

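The wrist view shows the foot's near rim at (404,60) and the mouth centre at (407,30), both as predicted. I'll lower into the cup.

```bash
python3 -m pendant '{"angular":[[0,0,0],[0,0,0],[0,0,0],[0,0,0],[0,0,0],[0,0,0],[0,0,0],[0,0,0],[0,0,0]],"dp":[[-0.002,0,-0.006],[0,0,-0.01],[0,0,-0.01],[0,0,-0.012],[0,0,-0.012],[0,0,-0.012],[0,0,-0.012],[0,0,-0.01],[0,0,0]],"fingers":[-1,-1,-1,-1,-1,-1,-1,-1,-1]}'
```

```text
time: 8.07
position: [0.591, 0.3139, 0.142]
eef_rot: [-0.348, 2.245, 0.17]
wrist_force: [0.2, 1.0, -0.5]
grip_width: 0.012
grasp_force: 58.6
```

```bash
python3 -m pendant '{"angular":[[0,0,0],[0,0,0],[0,0,0],[0,0,0]],"dp":[[0,0,-0.004],[0,0,-0.004],[0,0,-0.002],[0,0,0]],"fingers":[-1,-1,-1,-1]}'; for i in 1; do python3 -m pendant '{"angular":[[0,0,0],[0,0,0]],"dp":[[0,0,-0.002],[0,0,0]],"fingers":[-1,-1]}'; done;  python3 -m pendant '{"angular":[[0,0,0],[0,0,0]],"dp":[[0,0,-0.001],[0,0,0]],"fingers":[-1,-1]}'
```

```text
time: 8.4
position: [0.5919, 0.3143, 0.134]
eef_rot: [-0.347, 2.242, 0.17]
wrist_force: [-0.1, -0.3, -0.6]
grip_width: 0.0119
grasp_force: 58.6
time: 8.57
position: [0.5919, 0.3144, 0.132]
eef_rot: [-0.347, 2.242, 0.17]
wrist_force: [-0.6, -0.8, -0.4]
grip_width: 0.0123
grasp_force: 58.6
time: 8.73
position: [0.5918, 0.3143, 0.1309]
eef_rot: [-0.347, 2.242, 0.17]
wrist_force: [-0.4, -0.3, -0.5]
grip_width: 0.0123
grasp_force: 58.6
```

```bash
for k in a; do python3 -m pendant '{"angular":[[0,0,0],[0,0,0]],"dp":[[0,0,-0.0015],[0,0,0]],"fingers":[-1,-1]}'; python3 -m pendant '{"angular":[[0,0,0],[0,0,0]],"dp":[[0,0,-0.0015],[0,0,0]],"fingers":[-1,-1]}'; python3 -m pendant '{"angular":[[0,0,0],[0,0,0]],"dp":[[0,0,-0.001],[0,0,0]],"fingers":[-1,-1]}'; done | grep -E "posi|force"
```

```text
position: [0.5918, 0.3143, 0.1292]
wrist_force: [0.3, -1.1, -0.7]
grasp_force: 58.6
position: [0.5919, 0.3143, 0.1279]
wrist_force: [-0.1, 0.5, -0.0]
grasp_force: 58.7
position: [0.5926, 0.3146, 0.1279]
wrist_force: [-1.2, 0.5, 3.5]
grasp_force: 58.8
```

```bash
python3 -m pendant '{"angular":[[0,0,0],[0,0,0]],"dp":[[0,0,-0.001],[0,0,0]],"fingers":[-1,-1]}' | grep -E "posi|wrist"; python3 -m pendant '{"angular":[[0,0,0],[0,0,0],[0,0,0],[0,0,0],[0,0,0],[0,0,0],[0,0,0],[0,0,0]],"dp":[[0,0,0],[0,0,0],[0,0,0],[0,0,0],[0,0,0],[0,0,0],[0,0,0],[0,0,0]],"fingers":[0,0.2,0.4,0.6,0.8,1,1,1]}'
```

```text
position: [0.5933, 0.3148, 0.1279]
wrist_force: [-2.1, -0.6, 7.4]
time: 10.07
position: [0.5918, 0.3143, 0.1258]
eef_rot: [-0.347, 2.242, 0.17]
wrist_force: [0.1, 0.4, 0.2]
grip_width: 0.0851
grasp_force: 0.0
```

```bash
python3 -m pendant '{"angular":[[0,0,0],[0,0,0],[0,0,0],[0,0,0],[0,0,0],[0,0,-2.5],[0,0,-2.5],[0,0,-2.5],[0,0,-2.5],[0,0,-2.5],[-0.5,5,0],[-0.5,5,0]],"dp":[[-0.0075,-0.0025,0.0065],[-0.0175,-0.0055,0.0155],[-0.0215,-0.007,0.019],[-0.0215,-0.007,0.019],[-0.0215,-0.007,0.019],[0,-0.02,0.025],[0,-0.03,0.02],[0,-0.035,0],[0,-0.035,0],[0,-0.035,0],[0.005,-0.035,0],[0.005,-0.035,0]],"fingers":[1,1,1,1,1,1,1,1,1,1,1,1]}' && python3 -m pendant '{"angular":[[-0.5,5,0],[-0.5,5,0],[-0.5,5,0],[-0.5,5,0],[-0.5,5,0],[-0.5,5,0],[0,0,0],[0,0,0]],"dp":[[0,-0.035,0],[0,-0.035,0],[-0.005,-0.035,0],[-0.01,-0.03,-0.005],[-0.01,-0.01,-0.01],[-0.005,0,-0.005],[0,0,0],[0,0,0]],"fingers":[1,1,1,1,1,1,1,1]}'
python3 - <<'E'
from h import *
np.set_printoptions(precision=4,suppress=True)
o=get_obs(); W=capture("wrist");S=capture("scene");T=capture("top"); print(o['position'],R.from_rotvec(o['eef_rot']).as_matrix(),o['qpos'])
np.save("w5.npy",W); np.save("w5o.npy",o)
c=lambda im,n,h:(lambda p:cv2.resize(im[p[1]-30:p[1]+30,p[0]-20:p[0]+20,::-1],(200,300)))(proj(n,np.array([.5785,.3095,h])).astype(int))
L=cv2.resize(W[:,:,::-1],(600,450))
col=np.vstack([c(T,"top",.15),c(S,"scene",.12)])
out=np.zeros((600,800,3),np.uint8); out[:450,:600]=L; out[:,600:]=col
cv2.imwrite("pics/w5.png",cv2.convertScaleAbs(out,alpha=1.5))
E
```

```text
time: 11.07
position: [0.5072, 0.0611, 0.2472]
eef_rot: [-0.111, 2.442, 0.048]
wrist_force: [2.3, 0.2, -0.3]
grip_width: 0.0856
grasp_force: 0.0
time: 11.73
position: [0.4825, -0.0835, 0.2295]
eef_rot: [-0.134, 2.959, 0.011]
wrist_force: [-0.0, 1.2, 0.2]
grip_width: 0.0853
grasp_force: 0.0
[ 0.4825 -0.0835  0.2295] [[-0.9798 -0.0905  0.1783]
 [-0.0892  0.9959  0.0152]
 [-0.1789 -0.001  -0.9839]] [-0.372   0.0885 -0.5194  0.8012  0.0791 -0.4564]
```

View pics/w5.png

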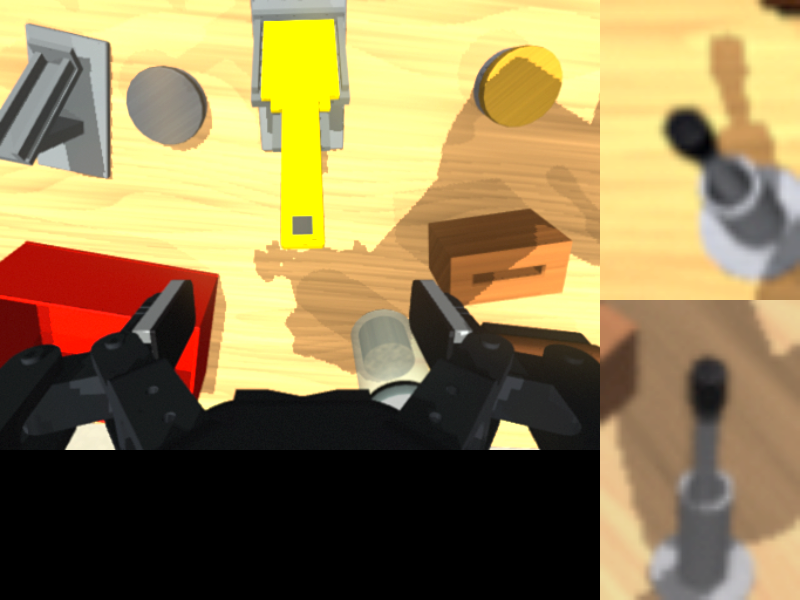

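The brush stands in the cup, shown in the small crops. In the wrist view the scraper's handle end is at (303,247), its blade edge mid is at (300,21), and its hole is at (302,225).

```bash
python3 - <<'E'
from h import *
np.set_printoptions(precision=4,suppress=True)
o=np.load("w5o.npy",allow_pickle=True).item()
k=512/600
w=lambda c: ray("wrist",((c[0]+.5)*k-.5,(c[1]+.5)*k-.5),o)
t=lambda c: ray("top",(279+(c[0]+.5)/5-.5,197+(c[1]+.5)/5-.5))
s=lambda c: ray("scene",(216+(c[0]+.5)/5-.5,124+(c[1]+.5)/5-.5))
print("hole WT",tri([w((302,225)),t((215,25))]),"WTS",tri([w((302,225)),t((215,25)),s((115,76))]))
print("end W@.172",atz(w((303,247)),.172)); print("edge W",[atz(w(c),.028) for c in[(264,21),(336,20)]])
print("edge T",[atz(t(c),.028) for c in[(160,285),(264,274)]],tri([w((300.5,21)),t((212,280))]))
print("end top",atz(ray("top",(502.5*.64,307*.64)),.172))
E
```

```text
hole WT (array([ 0.4859, -0.0843,  0.1678]), [np.float64(1.4464896763093953), np.float64(1.4464896763094144)]) WTS (array([ 0.4892, -0.0857,  0.1632]), [np.float64(3.297397271295198), np.float64(1.6989417253875985), np.float64(3.928896031769944)])
end W@.172 [ 0.4974 -0.0814  0.172 ]
edge W [array([ 0.3787, -0.123 ,  0.028 ]), array([ 0.3728, -0.0662,  0.028 ])]
edge T [array([ 0.3728, -0.0714,  0.028 ]), array([ 0.3778, -0.1267,  0.028 ])] (array([ 0.3752, -0.0952,  0.0468]), [np.float64(1.8828640037615865), np.float64(1.8828640037615543)])
end top [ 0.4984 -0.0854  0.172 ]
```

```bash
python3 -m pendant '{"angular":[[0,0,0.4],[0,0,0.4],[0,0,0],[0,0,0],[0,0,0],[0,0,0],[0,0,0],[0,0,0],[0,0,0]],"dp":[[-0.0135,-0.0015,0],[-0.013,-0.0015,0],[0.002,0,-0.0115],[0.004,0.0005,-0.022],[0.004,0.0005,-0.022],[0.004,0.0005,-0.022],[0.0035,0,-0.018],[0.002,0,-0.012],[0,0,0]],"fingers":[1,1,1,1,1,1,1,1,1]}'
python3 - <<'E'
from h import *
np.set_printoptions(precision=4,suppress=True)
o=get_obs(); W=capture("wrist"); print(o['position'],o['wrist_force'])
m=(W[:,:,0]>110)&(W[:,:,1]>100)&(W[:,:,2]<60)
for r in range(60,340,30):
    c=np.flatnonzero(m[r,180:340]); print(r,(c.min()+180,c.max()+180) if len(c) else None)
a=np.array([.642,.067,.766]);E=np.array([.3755,-.0955,.027])
print([proj("wrist",E+a*k,o) for k in(.082,.15,.19)])
E
```

```text
time: 12.63
position: [0.4729, -0.0843, 0.1204]
eef_rot: [-0.155, 2.962, 0.014]
wrist_force: [-0.0, -0.6, 0.4]
grip_width: 0.0852
grasp_force: 0.0
[ 0.4729 -0.0843  0.1204] [-0.0034 -0.5963  0.3767]
60 (np.int64(208), np.int64(301))
90 (np.int64(206), np.int64(304))
120 (np.int64(204), np.int64(307))
150 (np.int64(216), np.int64(295))
180 (np.int64(229), np.int64(281))
210 (np.int64(228), np.int64(283))
240 (np.int64(216), np.int64(284))
270 (np.int64(226), np.int64(282))
300 (np.int64(228), np.int64(283))
330 (np.int64(227), np.int64(285))
[array([255.2185, 139.2224]), array([254.8332, 272.0803]), array([254.5405, 376.937 ])]
```

The handle is centred (column 255 against 257) and straight, so I'll close.

```bash
python3 -m pendant '{"angular":[[0,0,0],[0,0,0],[0,0,0],[0,0,0],[0,0,0],[0,0,0],[0,0,0],[0,0,0],[0,0,0]],"dp":[[0,0,0],[0,0,0],[0,0,0],[0,0,0],[0,0,0],[0,0,0],[0,0,0],[0,0,0],[0,0,0]],"fingers":[-1,-1,-1,-1,-1,-1,-1,-1,-1]}'
```

```text
time: 13.43
position: [0.4759, -0.0855, 0.1228]
eef_rot: [-0.155, 2.958, 0.011]
wrist_force: [-0.8, 1.4, 5.8]
grip_width: 0.0251
grasp_force: 60.3
```

```bash
python3 -m pendant '{"angular":[[0,0,0],[0,0,0],[0,0,0],[0,0,0],[0,0,0],[0,0,0],[0.5,-5,0],[0.5,-5,0],[0.5,-5,0],[0.5,-5,0],[0.5,-5,0],[0.5,-5,0]],"dp":[[0,0,0.01],[0,0,0.02],[0,0,0.03],[0,0,0.03],[0,0,0.03],[0,0,0.03],[0.01,0.01,0.02],[0.01,0.02,0.01],[0.01,0.025,0],[0.01,0.025,0],[0.01,0.025,0],[0.01,0.025,0]],"fingers":[-1,-1,-1,-1,-1,-1,-1,-1,-1,-1,-1,-1]}' && python3 -m pendant '{"angular":[[0.5,-5,0],[0.5,-5,0],[0,0,2],[0,0,2],[0,0,2],[0,0,2],[0,0,0],[0,0,0]],"dp":[[0.01,0.025,0],[0.01,0.025,0],[0.01,0.02,0],[0.01,0.01,0],[0.01,0,0],[0.002,0,0],[0,0,0],[0,0,0]],"fingers":[-1,-1,-1,-1,-1,-1,-1,-1]}'
python3 - <<'E'
from h import *
np.set_printoptions(precision=4,suppress=True)
o=get_obs(); M=R.from_rotvec(o['eef_rot']).as_matrix(); print(o['position'],M,o['qpos'])
G=o['position']-.019*M[:,2]; print("G",G,"tilt",np.degrees(np.arccos(-M[2,2])),"az",np.degrees(np.arctan2(M[1,2],M[0,2])),"y az",np.degrees(np.arctan2(M[1,1],M[0,1])))
E
```

```text
time: 14.43
position: [0.5348, 0.0456, 0.3023]
eef_rot: [-0.125, 2.43, 0.042]
wrist_force: [1.5, -0.3, -1.4]
grip_width: 0.0252
grasp_force: 59.6
time: 15.1
position: [0.5867, 0.1242, 0.301]
eef_rot: [-0.273, 2.25, 0.124]
wrist_force: [0.2, 0.3, -0.0]
grip_width: 0.0252
grasp_force: 59.7
[0.5867 0.1242 0.301 ] [[-0.6198 -0.2377  0.7479]
 [-0.1543  0.9713  0.1808]
 [-0.7695 -0.0033 -0.6387]] [-0.012  -0.1064 -0.9227 -0.108   0.191  -0.1655]
G [0.5725 0.1207 0.3132] tilt 50.306084509892884 az 13.59322349978858 y az 103.75058677992159
```

```bash
python3 -m pendant '{"angular":[[0,0,0],[0,0,0],[0,0,0],[0,0,0],[0,0,0],[0,0,0]],"dp":[[0,0,-0.015],[0,0,-0.025],[0,0,-0.02],[0,0,-0.01],[0,0,0],[0,0,0]],"fingers":[-1,-1,-1,-1,-1,-1]}'
python3 - <<'E'
from h import *
np.set_printoptions(precision=2,suppress=True)
o=get_obs(); W=capture("wrist");S=capture("scene");T=capture("top"); np.savez("c6.npz",W=W,S=S,T=T); np.save("c6o.npy",o)
M=R.from_rotvec(o['eef_rot']).as_matrix(); G=o['position']-.019*M[:,2]; print("G",G*1e3)
y=M[:,1]
E=G-np.array([0,0,.15]); B=np.array([.573,.1205,.07]); yb=np.array([-.2419,.9703,0])
for n in("wrist","scene","top"):
    print(n,"edge",proj(n,E-.028*y,o),proj(n,E+.028*y,o),"blade top",proj(n,E+[0,0,.078]-.028*y,o),proj(n,E+[0,0,.078]+.028*y,o),"slot",proj(n,B-.0325*yb,o),proj(n,B+.0325*yb,o))
def cr(im,u,v,w,h,k): return cv2.resize(im[v:v+h,u:u+w,::-1],(w*k,h*k),interpolation=cv2.INTER_CUBIC)
out=np.zeros((600,800,3),np.uint8)
out[:300,:800]=cr(W,56,0,400,150,2)
out[300:,:400]=cr(S,213,165,80,60,5)
out[300:,400:]=cr(T,197,149,80,60,5)
cv2.imwrite("pics/c6.png",cv2.convertScaleAbs(out,alpha=1.5))
E
```

```text
time: 15.6
position: [0.5864, 0.1248, 0.2313]
eef_rot: [-0.275, 2.25, 0.124]
wrist_force: [0.3, 0.5, -0.7]
grip_width: 0.0249
grasp_force: 59.7
G [572.23 121.3  243.43]
wrist edge [214.01  24.84] [301.69  24.8 ] blade top [205.46 127.63] [309.72 127.55] slot [208.1    1.01] [304.92   0.9 ]
scene edge [245.8  194.67] [258.27 203.32] blade top [244.75 177.78] [257.76 186.47] slot [244.79 198.78] [259.11 208.72]
top edge [246.89 172.88] [225.98 178.2 ] blade top [246.42 165.09] [224.09 170.75] slot [248.96 174.3 ] [225.15 180.41]
```

View pics/c6.png

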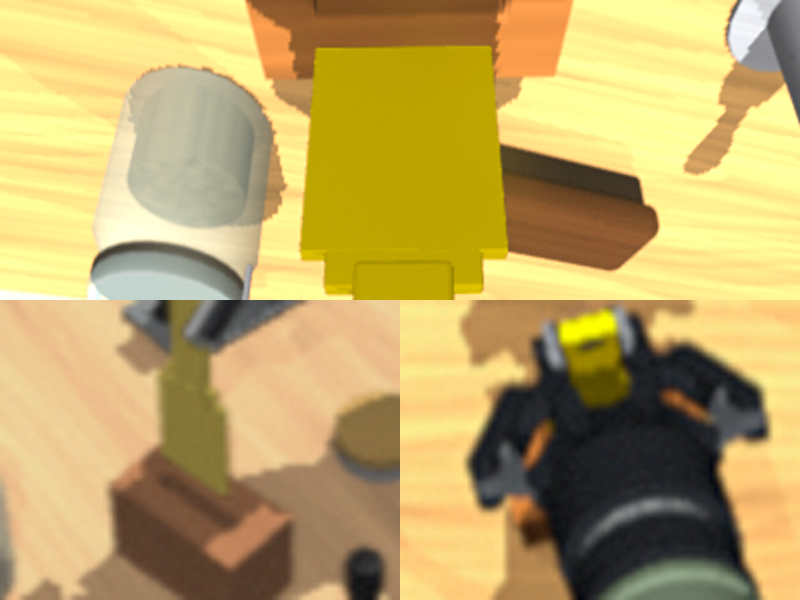

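The wrist crop shows the blade edge corners at (316,48) and (491,47), matching the prediction. The slot's far edge is at about row 12, and the block's far top edge runs from (268,77) to (556,77). I'll check the block position numerically from these.

```bash
python3 - <<'E'
from h import *
np.set_printoptions(precision=1,suppress=True,linewidth=200)
d=np.load("c6.npz");W=d['W'].astype(int); o=np.load("c6o.npy",allow_pickle=True).item()
B=np.array([.573,.1205,.07]); yb=np.array([-.2419,.9703,0]); u=np.array([.9703,.2419,0])
print("far corners",proj("wrist",B+.03*u-.055*yb,o),proj("wrist",B+.03*u+.055*yb,o),"slot far",proj("wrist",B+.0055*u-.0325*yb,o),proj("wrist",B+.0055*u+.0325*yb,o),"outer bevel",proj("wrist",B+.0075*u-.0345*yb,o),proj("wrist",B+.0075*u+.0345*yb,o))
g=W[:,:,0]
for c in (230,258,290): print("col",c,g[0:26,c])
for c in (194,198,320,326): print("col",c,g[28:46,c])
for r in (2,4): print("row",r,"L",g[r,200:222],"R",g[r,294:316])
print("row36 L",g[36,180:198],"R",g[36,326:344])
W=lambda p: ray("wrist",p,o)
E

```

```text
far corners [184.3  38.1] [329.2  38. ] slot far [209.3   8.5] [303.8   8.4] outer bevel [206.8  11.1] [306.3  11. ]
col 230 [ 83  82  82  80  79  79  81  86  92  97 100 101 101  98  97  96  96  95  94  96  95  97  95  95 123 125]
col 258 [ 85  85  85  83  83  83  85  89  96 100 101 101 100  97  97  97  97  96  97  98  98  99 100 111 123 124]
col 290 [ 84  84  83  82  81  83  90  96 102 102 101 101 100  99  98  98  99  99 100 100 102 102 105 128 126 126]
col 194 [168 169 168 166 162 156 153 150 148 145 141 137 133 130 130 131 130 128]
col 198 [169 168 169 166 162 157 152 151 148 145 142 137 132 130 131 131 131 129]
col 320 [166 166 166 166 166 167 170 171 171 173 191 210 218 218 218 218 218 219]
col 326 [165 166 166 166 166 168 171 172 172 174 193 211 215 218 219 218 218 218]
row 2 L [94 94 94 92 94 93 93 93 93 89 88 87 77 59 72 81 81 82 81 81 81 82] R [ 83  83  82  82  82  83  82  81  81  82  81  92 107  91 109 146 146 155 171 173 173 174]
row 4 L [96 96 95 96 96 95 95 96 95 94 92 93 87 68 73 79 80 80 79 79 79 80] R [ 80  81  81  81  81  80  80  80  81  82  87 102 111 113 145 162 158 163 173 173 172 172]
row36 L [218 218 217 218 218 218 217 201 166 149 148 147 147 147 148 147 147 148] R [172 171 171 171 172 172 172 178 191 195 197 200 204 207 209 212 215 217]
```

```bash
python3 -m pendant '{"angular":[[0,0,0],[0,0,0],[0,0,0],[0,0,0],[0,0,0],[0,0,0]],"dp":[[0,0.0015,-0.006],[0,0,-0.008],[0,0,-0.008],[0,0,-0.008],[0,0,-0.005],[0,0,0]],"fingers":[-1,-1,-1,-1,-1,-1]}'
```

```text
time: 16.25
position: [0.5868, 0.1262, 0.1962]
eef_rot: [-0.275, 2.249, 0.124]
wrist_force: [-1.2, 0.6, -1.5]
grip_width: 0.0247
grasp_force: 59.7
```

No contact so far. I'll continue down; the floor is expected at a TCP height of about 0.148.

```bash
python3 -m pendant '{"angular":[[0,0,0],[0,0,0],[0,0,0],[0,0,0],[0,0,0],[0,0,0]],"dp":[[0,0,-0.007],[0,0,-0.008],[0,0,-0.008],[0,0,-0.008],[0,0,-0.005],[0,0,0]],"fingers":[-1,-1,-1,-1,-1,-1]}'
```

```text
time: 16.75
position: [0.587, 0.1262, 0.1605]
eef_rot: [-0.275, 2.249, 0.124]
wrist_force: [-0.2, -1.4, -0.5]
grip_width: 0.0251
grasp_force: 59.7
```

```bash
(python3 -m pendant '{"angular":[[0,0,0],[0,0,0],[0,0,0],[0,0,0]],"dp":[[0,0,-0.004],[0,0,-0.003],[0,0,-0.001],[0,0,0]],"fingers":[-1,-1,-1,-1]}'; python3 -m pendant '{"angular":[[0,0,0],[0,0,0]],"dp":[[0,0,-0.0015],[0,0,0]],"fingers":[-1,-1]}'; python3 -m pendant '{"angular":[[0,0,0],[0,0,0]],"dp":[[0,0,-0.0015],[0,0,0]],"fingers":[-1,-1]}'; python3 -m pendant '{"angular":[[0,0,0],[0,0,0]],"dp":[[0,0,-0.0015],[0,0,0]],"fingers":[-1,-1]}') | grep -E "posi|wrist"
```

```text
position: [0.5872, 0.1262, 0.1532]
wrist_force: [0.2, 0.8, -0.4]
position: [0.5873, 0.1262, 0.1518]
wrist_force: [0.2, -0.2, -1.9]
position: [0.5872, 0.1262, 0.1502]
wrist_force: [-2.0, -0.0, -0.9]
position: [0.5872, 0.1262, 0.1486]
wrist_force: [0.5, -0.4, -1.0]
```

```bash
(python3 -m pendant '{"angular":[[0,0,0],[0,0,0]],"dp":[[0,0,-0.001],[0,0,0]],"fingers":[-1,-1]}'; python3 -m pendant '{"angular":[[0,0,0],[0,0,0]],"dp":[[0,0,-0.001],[0,0,0]],"fingers":[-1,-1]}'; python3 -m pendant '{"angular":[[0,0,0],[0,0,0]],"dp":[[0,0,-0.001],[0,0,0]],"fingers":[-1,-1]}') | grep -E "posi|wrist"
```

```text
position: [0.5875, 0.1262, 0.148]
wrist_force: [-0.6, -0.3, -0.1]
position: [0.5883, 0.1263, 0.1479]
wrist_force: [-0.7, -0.5, 4.2]
position: [0.5891, 0.1264, 0.148]
wrist_force: [-2.2, -1.1, 8.5]
```

The blade met the floor at TCP height 0.148, as expected. I'll release and back off along the tool axis.

```bash
python3 -m pendant '{"angular":[[0,0,0],[0,0,0],[0,0,0],[0,0,0],[0,0,0],[0,0,0],[0,0,0],[0,0,0]],"dp":[[0,0,0],[0,0,0],[0,0,0],[0,0,0],[0,0,0],[0,0,0],[0,0,0],[0,0,0]],"fingers":[0,0.2,0.4,0.6,0.8,1,1,1]}' && python3 -m pendant '{"angular":[[0,0,0],[0,0,0],[0,0,0],[0,0,0],[0,0,0],[0,0,0],[0,0,0],[0,0,0],[0,0,0]],"dp":[[-0.0075,-0.002,0.0065],[-0.0185,-0.0045,0.0155],[-0.022,-0.0055,0.019],[-0.022,-0.0055,0.019],[-0.022,-0.0055,0.019],[-0.022,-0.0055,0.019],[-0.022,-0.0055,0.019],[0,0,0],[0,0,0]],"fingers":[1,1,1,1,1,1,1,1,1]}'
python3 - <<'E'
from h import *
np.set_printoptions(precision=1,suppress=True)
W0=np.load("top0.npy")
o=get_obs();B=np.array([.5725,.1225,0]);y=np.array([-.2419,.9703,0])
for n in("scene","top"):
    im=capture(n).astype(int); m=((im[:,:,0]>1.5*im[:,:,2]+20)&(im[:,:,1]>.8*im[:,:,0])&(im[:,:,0]>70)).astype(np.uint8)
    p=proj(n,B+[0,0,.15]).astype(int); s=np.zeros_like(m); s[p[1]-35:p[1]+35,p[0]-22:p[0]+22]=1
    ys,xs=np.nonzero(m*s); print(n,"yellow rows",[(r,xs[ys==r].min(),xs[ys==r].max()) for r in np.unique(ys)[::5]])
    print("pred z.2 top",proj(n,B+[0,0,.2]),"z .15",proj(n,B+[0,0,.15]),"blade bottom visible .07",proj(n,B+[0,0,.07]-.028*y),proj(n,B+[0,0,.07]+.028*y), "shoulder .088",proj(n,B+[0,0,.088]-.028*y),proj(n,B+[0,0,.088]+.028*y))
    cr=lambda q,w,h,k:cv2.resize(im[q[1]-h//2:q[1]+h//2,q[0]-w//2:q[0]+w//2,::-1].astype(np.uint8),(w*k,h*k),interpolation=cv2.INTER_CUBIC)
    cv2.imwrite(f"pics/fin_{n}.png",cr(p,80,80,5))
    # change vs start over the board
    b=np.load(f"{n}0.npy").astype(int)
    # brush tuft location
    q=proj(n,np.array([.5785,.3095,.19])).astype(int); s=im[q[1]-15:q[1]+16,q[0]-15:q[0]+16].sum(2); yy,xx=np.nonzero(s<90); print("tuft",xx.mean()+q[0]-15,yy.mean()+q[1]-15,"pred",proj(n,np.array([.5785,.3095,.186])))
E
```

```text
time: 18.75
position: [0.5872, 0.1262, 0.1457]
eef_rot: [-0.275, 2.248, 0.124]
wrist_force: [-0.4, -0.1, 0.5]
grip_width: 0.0855
grasp_force: 0.0
time: 19.5
position: [0.4518, 0.0917, 0.266]
eef_rot: [-0.275, 2.24, 0.121]
wrist_force: [0.8, -1.0, 0.1]
grip_width: 0.0847
grasp_force: 0.0
scene yellow rows [(np.int64(172), np.int64(252), np.int64(254)), (np.int64(177), np.int64(255), np.int64(258)), (np.int64(182), np.int64(250), np.int64(257)), (np.int64(187), np.int64(251), np.int64(257)), (np.int64(192), np.int64(250), np.int64(257)), (np.int64(197), np.int64(247), np.int64(258)), (np.int64(202), np.int64(247), np.int64(258)), (np.int64(207), np.int64(254), np.int64(259))]
pred z.2 top [251.  175.8] z .15 [251.5 187.1] blade bottom visible .07 [246.2 199.8] [258.6 208.3] shoulder .088 [246.  196.1] [258.5 204.7]
tuft 285.0882352941176 221.7941176470588 pred [284.9 219. ]
top yellow rows [(np.int64(135), np.int64(247), np.int64(253)), (np.int64(140), np.int64(235), np.int64(241)), (np.int64(145), np.int64(233), np.int64(256)), (np.int64(150), np.int64(213), np.int64(256)), (np.int64(155), np.int64(213), np.int64(256)), (np.int64(160), np.int64(213), np.int64(256)), (np.int64(165), np.int64(213), np.int64(256)), (np.int64(170), np.int64(213), np.int64(242)), (np.int64(175), np.int64(213), np.int64(248)), (np.int64(180), np.int64(213), np.int64(232)), (np.int64(185), np.int64(213), np.int64(217)), (np.int64(190), np.int64(213), np.int64(214)), (np.int64(198), np.int64(213), np.int64(216)), (np.int64(203), np.int64(213), np.int64(231))]
pred z.2 top [234.3 164.8] z .15 [235.1 170. ] blade bottom visible .07 [246.6 174.9] [226.1 180.2] shoulder .088 [246.5 173.3] [225.6 178.6]
tuft 156.86206896551724 164.86206896551724 pred [156.5 164.9]
```

```bash
python3 -c "from rig import *;print(job_done())"
```

```text
the job is handed in; nothing more can be done
None
```

I stood the brush upright on the bottom of the cup, lowered the scraper fully into the slot, released both by hand, and handed the job in at about 19.6 s; the final images matched both positions, though I did not re-check the bystanders.

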